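# Ease the condiment caddy up over the plank edge and home against its stop

## Task

Put the dark wooden condiment caddy away on the low pine shelf without carrying it: lift only its front edge by the steel bar, set that edge just onto the shelf with the back edge still standing on the counter, and let go. Then push it from behind, up over the shelf's edge and straight in, easing off for a moment to let it tip level if it jams rather than forcing it, until it lies flat and is pressed home against the sprung red stop - find the stop by feel, press firmly enough to make the pad give a little but never bottom it out, keep the press for a moment, then let go and leave it there. Keep the shaker and dish standing in the caddy and leave the steamer and the tiffin carrier alone.

Things in the scene. Friction and masses are not known exactly. Their poses are not given: they have to be found in the camera images.
- shelf: Low pine plank fixed on the counter, 240 (x) x 460 (y) x 20 mm thick; its front edge, a 20 mm step, faces the robot. Origin: centre of its underside, on the counter; x points from the front edge (x = -120 mm) to the back, y left, z up. A dark steel stop with a red pad stands on its middle line (y = 0), facing the front edge.
- shelf_edge (a point): Middle of the shelf's upper front edge (z = 20 mm), the step that the caddy must be got over. As the caddy's middle passes it, the rubbing fingers tend to hold the caddy's back down: it jams and the push climbs steeply. Draw the fingers back some 6 mm and it tips level by itself; then push on. Axes as the shelf's.
- stop_zone (a point): Mark fixed on the shelf, 185 mm behind its front edge: the middle of where the red pad's face may be. The stop was left anywhere within 10 mm before or behind it: find it by touch. It then stays put. Pad 80 mm wide, 32 mm high, sprung 4 N per mm, 6 mm travel. A press on it of 6 to 12 N held 0.5 s seats the caddy (4 N is the least), over 18 N is damage.
- caddy: Loose open dark wood caddy, 160 (x) x 120 (y) x 40 mm high, walls and floor 6 mm, 0.42 to 0.58 kg with contents. Origin: centre of its underside; x points to its front (steel bar end, towards the shelf), z up. Front 50 mm inside is empty; behind are the dish (right) and shaker (left, top 62 mm up). Pushing takes 2 to 5 N flat, up to 13 N tilted.
- bar (a point): Middle of the steel grip bar over the caddy's front wall: a round bar 10 mm thick along the caddy's y, 72 mm free between its two thin posts, centre 60 mm above the underside and 3 mm behind the front face; 15 mm free beneath it down to the top of the 6 mm wall. Pinch it from above, fingers before and behind it. Do not haul on it once the front edge is over 80 mm past the shelf's edge.
- front_edge (a point): Middle of the caddy's lower front edge (underside, 80 mm ahead of the caddy's origin). Axes as the caddy's.
- back_edge (a point): Middle of the caddy's lower back edge (underside, 80 mm behind the caddy's origin). The flat back wall, 120 mm wide and 40 mm high, to push on rises from it. Push with no more than 22 N, and never raise this edge over 15 mm above the shelf's top.
- shaker_mid (a point): Centre (half-way up) of the grey plastic spice shaker with black twist cap, 39 mm diameter, 56 mm high, standing loose in the caddy's left cell. z up its axis.
- dish_mid (a point): Centre (half-way up) of the white porcelain sauce dish, 54 mm diameter, 22 mm high, loose in the caddy's right cell.
- steamer_mid (a point): Bystander: point 30 mm up the axis of the small round bamboo steamer, 122 mm diameter, 69 mm high over its handle, on one side of the shelf, about 160 mm to the left or right of its middle line.
- tiffin_mid (a point): Bystander: point 70 mm up the axis of the three-tier steel tiffin carrier, about 100 mm diameter, 155 mm high over its bail, on the other side of the shelf.
Not all that is in view belongs to the job. Of the things shaped like the part that bears dish_mid, the white one is meant. What is shaped like the caddy but pink is not meant.

How it is judged:
On the way, in this order (a step that is already met when the one before it is completed fails the run):
1. the caddy's front edge rests on the shelf, 5 to 80 mm past the shelf's edge, its back edge still on the counter, and the robot has let go (height (world z) of front_edge above 0.017 m and x of front_edge in the frame of shelf between -0.115 and -0.04 m and height (world z) of back_edge below 0.008 m and contact force between the fingers and caddy below 0.2 N), for 0.2 s.
2. pushed over the edge, the caddy lies flat on the shelf and presses on the red pad with at least 4 N (contact force between caddy and pad_c0 above 4 N and height (world z) of back_edge above 0.016 m and angle between caddy's own z axis and vertical below 0.05 rad), for 0.3 s.
At the end, for the whole second after the job is handed in: The caddy lies flat (within 0.04 rad) and wholly on the shelf, its front within 5 mm of touching the stop's pad, its middle within 30 mm of the shelf's middle line and square to the shelf within 0.13 rad, at rest; the shaker stands upright and the dish lies in the caddy (angle between caddy's own z axis and vertical below 0.04 rad and height (world z) of back_edge between 0.016 and 0.025 m and x of back_edge in the frame of shelf above -0.118 m and x of pad_c0 in the frame of caddy below 0.089 m and y of caddy in the frame of shelf between -0.03 and 0.03 m and angle between the x axis of caddy and the x axis of shelf, either way round below 0.13 rad and z of shaker_mid in the frame of caddy above 0 m and horizontal distance between each of shaker_mid, dish_mid and caddy below 0.07 m and angle between shaker_mid's own z axis and vertical below 0.2 rad and z of dish_mid in the frame of caddy below 0.035 m and linear speed of caddy below 0.01 m/s).
It fails at once if the red pad is pressed with more than 18 N (contact force between caddy and pad_c0 above 18 N).
It fails at once if the caddy is pushed from behind with more than 22 N (contact force between the fingers and caddy above 22 N and x of the grasp point in the frame of caddy below -0.06 m).
It fails at once if the caddy's back edge is lifted more than 15 mm above the shelf's top (carried instead of pushed) (height (world z) of back_edge above 0.035 m).
It fails at once if the caddy is hauled by its front half after its front edge is more than 80 mm past the shelf's edge (x of front_edge in the frame of shelf above -0.04 m and contact force between the fingers and caddy above 0.5 N and x of the grasp point in the frame of caddy above 0 m).
It fails at once if the steamer or the tiffin carrier is shoved more than 15 mm or tipped, or the shaker is tipped over (angle between shaker_mid's own z axis and vertical above 0.7 rad or distance of any of steamer_mid, tiffin_mid from where it was at the start of the episode above 0.015 m or angle between any of steamer_mid, tiffin_mid's own z axis and vertical above 0.2 rad).
It also fails if it takes over 69 s, if anything falls off the work surface, if the arm or the gripper's body presses on something with over 40 N, if the wrist force passes 120 N, or if a joint passes its speed limit or range.

## Robot

A 7-joint arm with a two-finger parallel gripper is mounted at the origin on the work surface. World frame = base frame: x ahead of the robot, y to its left, z up, the work surface at z = 0. Lengths are in m, angles in rad, forces in N, time in s.
With the tool pointing down it reaches from about 0.425 to 0.925 m from the base axis. Payload 6.8 kg.
Tool frame: the origin (TCP) lies midway between the tips of the shut fingers; the grasp point (between the pads) lies 19 mm behind it (grip_point_offset is the distance from the TCP to the grasp point, in m); y points along the fingers, x is the direction in which the jaws open and shut, and the axes are right-handed (so a half turn about y gives the same grasp; the last joint's range is limited). The gripper opens to 85 mm and grips with 20 to 120 N. Pads are 22 mm wide; open, the fingers measure 114 mm over their backs; the gripper's body (76 mm by 85 mm) begins 54 mm behind the grasp point. The pads swing forward as they close: fully open they stand 13 mm farther back than shut.
Start: joints at [1.18, 0.477, 0.022, 1.555, -0.011, 1.109, -0.083], TCP at [0.188, -0.648, 0.231] pointing down, gripper open.
Joint ranges: [-2.96, 2.96], [-0.34, 2.1], [-1.41, 1.46], [0.24, 2.44], [-1.37, 4.51], [0.17, 1.92], [-2.96, 2.96]. Speed limits (rad/s): [2.39, 2.39, 3.14, 3.14, 3.14, 3.14, 3.14].

## Interface

Orientations are given as a unit quaternion [w, x, y, z].
In Python, from station import get_obs, read_camera, hand_in, grip_point_offset gives the robot as it stands.
- The arm moves only by the tool play_rows, never from a script. Its argument "increments" is a list of rows, each a list of 2 entries, a list of its own where there are three numbers: the shift along the tool's x, y, z in m, then the turn, a rotation vector about the tool's x, y, z in degrees. In form: [[[tx, ty, tz], [ax, ay, az]], ...]. A call has 1 to 20 rows; each row shifts and turns the commanded pose from where the row before left it, along the tool's axes as they then stand; what a row does not reach is not made up. A row lasts 1/12 s, in which the tool goes at most 41.7 mm and 7.16 degrees, less where a joint would pass 70% of its speed; a pose out of reach is approached as far as the arm can. A call with a gripper value outside its range is refused whole. "gripper" is the finger opening in m, from 0 to 0.0854, set as the call begins (left out, the last holds). The fingers move at their own pace and stop on an object; "grip_force" is the grip in N (left out, the last holds). Time passes only in rows, so rows that do not move let the fingers close. It gives the time, the measured TCP pose, the force and the opening at its end, in the units of the state.
- get_obs(): the state, without advancing time (a new reading comes with each control period).
- read_camera(name): name is "scene" or "top"; returns a dict with "color" (384x512x3 uint8, red, green, blue), "range_z" (384x512 float32, m along the optical axis (not along the pixel's ray), 0 where there is no reading), "intrinsics" (3x3 intrinsics, pixels), "R" (3x3) and "t" (3): a world point X has camera coordinates R X + t. Camera axes: x right, y down, z forward; pixel columns grow to the right and rows downward; lengths in m; the calibration is good to about 2 mm. A picture is of the moment at which its call begins.
- hand_in(): hands the job in, once; it reports no verdict.
The state is a dict: "t": time; "q": joint angles; "joint_vel": joint speeds; "joint_torque": joint torques, N m; "eef_pos": TCP position; "tool_rot": TCP orientation; "contact_force": force on the tool from outside, world axes, zero at the start; "torque": the same for the moment, N m; "gripper_width": opening from 0.0 (shut) to 1.0 (fully open).
Only numpy, scipy, OpenCV 4.12 (cv2) and the standard library are available. Lean on these libraries where they do the work, as an engineer would, in place of code of your own. Each camera call takes 0.05 s, during which the arm holds its last target. There are 200 camera calls.

## Working session

There is one attempt and no reset: what is moved stays moved. The work goes in short steps, Python scripts to look and compute and a tool call to move; the robot and the scene stay as the last step left them, time stands still between calls to the robot, and variables do not carry over. Pictures are saved under pics/ and viewed, about 8 in all and at most 12, crops included, and the job is handed in when it is done.

Besides the shell and the picture viewer there is one more tool, called after "Emit:" as name(argument=value, ...), one argument or row to a line, values as JSON. play_rows: Moves the arm, as the interface text tells. Its arguments: {"type":"object","properties":{"increments":{"type":"array","items":{"type":"array"}},"gripper":{"type":"number"},"grip_force":{"type":"number"}},"required":["increments"]}

```bash
mkdir -p pics
cat > h.py <<'E'
import numpy as np, cv2
from station import get_obs, read_camera, hand_in, grip_point_offset
def cam(n):
    c=read_camera(n); c['R']=np.array(c['R']); c['t']=np.array(c['t']); c['K']=np.array(c['intrinsics']); return c
def cloud(c):
    h,w=c['range_z'].shape; u,v=np.meshgrid(np.arange(w),np.arange(h)); z=c['range_z']
    P=np.stack([(u-c['K'][0,2])/c['K'][0,0]*z,(v-c['K'][1,2])/c['K'][1,1]*z,z],-1)
    return (P-c['t'])@c['R']
def ray(c,u,v,z):
    d=c['R'].T@np.linalg.solve(c['K'],[u,v,1]); o=-c['R'].T@c['t']; return o+d*(z-o[2])/d[2]
def save(n,im): cv2.imwrite('pics/'+n,cv2.cvtColor(im,cv2.COLOR_RGB2BGR))
E
python3 - <<'E'
from h import *
o=get_obs(); print(o, grip_point_offset)
a=cam('scene');b=cam('top')
for n,c in(('scene',a),('top',b)): print(n,-c['R'].T@c['t'],c['R'][2])
np.savez('c0.npz',sc=a['color'],tp=b['color'])
save('both.png',cv2.resize(np.vstack([a['color'],b['color']]),None,fx=.78,fy=.78,interpolation=cv2.INTER_AREA))
E
```

```text
{'t': 0.0, 'q': array([ 1.17990781,  0.47776234,  0.02234856,  1.55645408, -0.01152687,
        1.1092686 , -0.08309675]), 'joint_vel': array([ 1.30090406e-03, -2.61882654e-03,  7.96898541e-04,  7.82225362e-04,
       -6.48075845e-05, -2.37763547e-03,  5.27448316e-04]), 'joint_torque': array([-1.29568275e-05, -5.96452260e+01,  1.60773542e+00, -2.81203043e+01,
        1.24886743e-02,  9.21315135e-03, -1.44599341e-05]), 'eef_pos': array([ 0.18817452, -0.64763375,  0.23035008]), 'tool_rot': array([ 0.56581563, -0.56513013,  0.42506807, -0.42402565]), 'contact_force': array([-0.02072365, -1.94208887, -0.3666172 ]), 'torque': array([0.01939481, 0.0120081 , 0.02777042]), 'gripper_width': 0.998741447578901} 0.0187
scene [1.09558405 0.37888967 0.7744303 ] [-0.56472457 -0.37381894 -0.7357619 ]
top [0.40698421 0.03467795 0.83779174] [ 0.20020858  0.02583236 -0.97941269]
```

View pics/both.png

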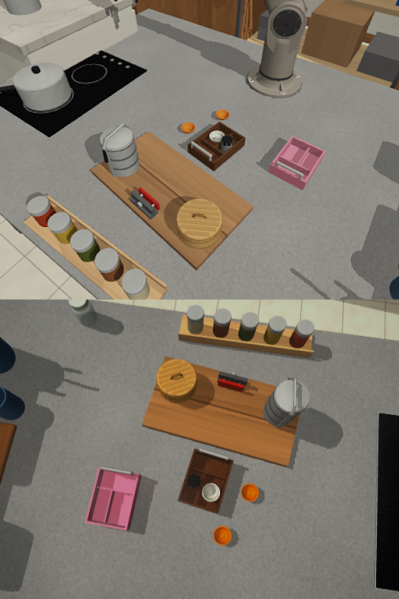

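The top view (composite pixels) shows the dark caddy at (207,481), with its steel bar at (214,454), a white dish and a black-capped shaker. The pink caddy at (114,497) and the orange dishes at (250,492) and (223,536) are decoys. The steamer is at (176,379), the tiffin carrier at (287,402) and the red stop at (232,380). Next I'll measure.

Run:
```python
from h import *
from scipy.spatial.transform import Rotation as Ro
o=get_obs();q=o['tool_rot'];print('tool axes(cols x,y,z)\n',Ro.from_quat(np.r_[q[1:],q[0]]).as_matrix().round(3))
c=cam('top');P=cloud(c);im=c['color'];hsv=cv2.cvtColor(im,cv2.COLOR_RGB2HSV);z=P[...,2]
roi=np.zeros(z.shape,bool);roi[60:230,160:400]=1
wood=roi&(hsv[...,1]>90)&(hsv[...,0]<22)&(abs(z-.02)<.007)
print('wood z',np.median(z[wood]),wood.sum())
r=cv2.minAreaRect(P[wood][:,:2].astype(np.float32));print('shelf rect',r,cv2.boxPoints(r))
red=roi&(hsv[...,1]>150)&((hsv[...,0]<6)|(hsv[...,0]>174))&(hsv[...,2]>70)
p=P[red];print('red',p.mean(0),p.min(0),p.max(0),red.sum())
roi[:]=0;roi[185:280,220:310]=1
cad=roi&(z>.008)&(z<.075); n,l,s,_=cv2.connectedComponentsWithStats(cad.astype(np.uint8));print(s)
k=1+np.argmax(s[1:,4]);m=l==k
pc=P[m];wall=m&(abs(z-.04)<.004)
for nm,mm in(('cad',m),('wall',wall)):
  r=cv2.minAreaRect(P[mm][:,:2].astype(np.float32));print(nm,r,cv2.boxPoints(r))
bar=m&(z>.057)&(z<.07)&(hsv[...,1]<70)
ub=np.argwhere(bar);print('highs',P[bar].mean(0),bar.sum())
np.save('top.npy',P)
save('crop.png',np.hstack([cv2.resize(im[180:290,210:320],(440,440)),cv2.resize(im[60:230,160:400],(340,240)).repeat(1,0) if 0 else cv2.copyMakeBorder(cv2.resize(im[60:230,160:400],(340,240)),0,200,0,0,0)]))
```

```text
tool axes(cols x,y,z)
 [[ 0.279 -0.001  0.96 ]
 [-0.96   0.002  0.279]
 [-0.002 -1.    -0.   ]]
wood z 0.020365960687758998 13441
shelf rect ((0.7191859483718872, -0.03020954132080078), (0.436238169670105, 0.547113299369812), 8.517562866210938) [[ 0.46295547  0.20802374]
 [ 0.5439898  -0.33305517]
 [ 0.9754164  -0.2684428 ]
 [ 0.8943821   0.2726361 ]]
red [ 0.78174542 -0.01929614  0.0537378 ] [ 0.40698421 -0.05930243  0.02827194] [0.80743984 0.03467795 0.83779174] 296
[[     0      0    512    384 194165]
 [   265    185     45     13    311]
 [   228    191     71     84   1963]
 [   260    201      1      1      1]
 [   256    203      1      1      1]
 [   261    203      1      1      1]
 [   264    203      1      1      1]
 [   253    205      3      4      5]
 [   262    205      1      1      1]
 [   265    205      1      1      1]
 [   269    205      4      4      6]
 [   277    207      1      1      1]
 [   275    209      1      1      1]
 [   250    210      1      1      1]
 [   254    211      1      1      1]
 [   261    210      2      2      2]
 [   267    210    
[... 3038 characters left out ...]
    1      1      1]
 [   261    262      1      1      1]
 [   267    262      1      1      1]
 [   265    264      3      3      4]
 [   269    267      1      1      1]
 [   276    267      1      1      1]]
cad ((0.48507213592529297, 0.015214435756206512), (0.12012439221143723, 0.16177242994308472), 81.11880493164062) [[ 0.3958829  -0.03163994]
 [ 0.5557158  -0.05661536]
 [ 0.57426137  0.06206881]
 [ 0.41442847  0.08704423]]
wall ((0.48409318923950195, 0.01536741852760315), (0.12012439221143723, 0.15979066491127014), 81.11880493164062) [[ 0.39588296 -0.03163994]
 [ 0.55375785 -0.0563094 ]
 [ 0.5723034   0.06237477]
 [ 0.41442853  0.08704424]]
highs [0.51005706 0.03034732 0.06308394] 410
```

View pics/crop.png

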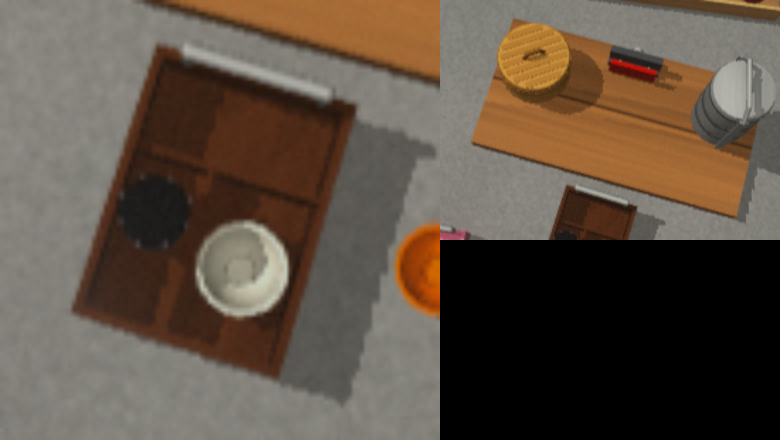

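Run:
```python
from h import *
c=cam('top');P=np.load('top.npy');im=c['color'];hsv=cv2.cvtColor(im,cv2.COLOR_RGB2HSV);z=P[...,2]
roi=np.zeros(z.shape,bool);roi[60:230,160:400]=1
wood=(roi&(hsv[...,1]>90)&(hsv[...,0]<22)&(z>.013)&(z<.026)&(hsv[...,2]>80)).astype(np.uint8)
wood=cv2.morphologyEx(wood,cv2.MORPH_OPEN,np.ones((5,5)))
n,l,s,_=cv2.connectedComponentsWithStats(wood);k=1+np.argmax(s[1:,4]);m=l==k
pts=cv2.convexHull(P[m][:,:2].astype(np.float32)); r=cv2.minAreaRect(pts);print('shelf',r);print(cv2.boxPoints(r))
# front edge: lowest pixel per column
E=[]
for u in range(200,370):
  v=np.where(m[:,u])[0]
  if len(v): E.append(ray(c,u,v.max()+.5,.02)[:2])
E=np.float32(E);f=cv2.fitLine(E,cv2.DIST_HUBER,0,.01,.01).ravel();print('front line',f,np.degrees(np.arctan2(f[1],f[0])))
bar=np.zeros(z.shape,bool);bar[185:210,250:300]=1
bar&=(hsv[...,1]<60)&(z>.05)&(z<.075)
p=P[bar];print('bar',bar.sum(),p.mean(0),p.min(0),p.max(0)); r=cv2.minAreaRect(p[:,:2].astype(np.float32));print(r)
red=np.zeros(z.shape,bool);red[80:130,240:340]=1
red&=(hsv[...,1]>150)&((hsv[...,0]<6)|(hsv[...,0]>174))&(hsv[...,2]>70)&(z>.02)&(z<.1)
p=P[red];print('red',p.mean(0),p.min(0),p.max(0),cv2.minAreaRect(p[:,:2].astype(np.float32)))
for n,(u0,u1,v0,v1) in dict(steamer=(195,255,70,130),tiffin=(335,400,90,170)).items():
  q=P[v0:v1,u0:u1].reshape(-1,3);q=q[(q[:,2]>.035)&(q[:,2]<.3)];print(n,q.min(0),q.max(0),np.median(q,0))
```

```text
shelf ((0.7146227359771729, -0.009969085454940796), (0.46030712127685547, 0.2417747676372528), 82.1854248046875)
[[ 0.56356454 -0.22154851]
 [ 0.803094   -0.25442204]
 [ 0.86568093  0.20161034]
 [ 0.62615144  0.23448387]]
front line [ 0.13551264  0.99077564  0.59021795 -0.03142216] 82.21173
bar 167 [0.55974037 0.00367777 0.06442359] [ 0.54945424 -0.04002632  0.05373554] [0.57058272 0.04733328 0.06827588]
((0.5601779222488403, 0.003578953444957733), (0.08853065967559814, 0.010268671438097954), 81.58399200439453)
red [ 0.78556323 -0.01955697  0.04565528] [ 0.77629136 -0.05930243  0.02420907] [0.80743984 0.01985469 0.05761436] ((0.7920885682106018, -0.019616421312093735), (0.08048047870397568, 0.02299744077026844), 82.22618865966797)
steamer [0.70973764 0.08497022 0.03524446] [0.83181866 0.20673613 0.09103746] [0.76211693 0.14311777 0.07708661]
tiffin [ 0.67438614 -0.22347146  0.03500468] [ 0.78549482 -0.12777986  0.17829993] [ 0.71129606 -0.16786019  0.15223146]
```

Emit:
play_rows(
  increments=[
    [[0,0,0],[0,-6.5,0]],
    [[0,0,0],[0,-6.5,0]],
    [[0,0,0],[0,-6.5,0]],
    [[0,0,0],[0,-6.5,0]],
    [[0,0,0],[0,-6.5,0]],
    [[0,0,0],[0,-6.5,0]],
    [[0,0,0],[0,-6.5,0]],
    [[0,0,0],[0,-6.5,0]],
    [[0,0,0],[0,-6.5,0]],
    [[0,0,0],[0,-6.5,0]],
  ],
  gripper=0.045,
)

```text
t: 1.03
eef_pos: [0.1882, -0.648, 0.231]
tool_rot: [0.705, -0.705, 0.052, -0.052]
contact_force: [-0.2, -0.3, -1.3]
gripper_width: 0.524
```

Emit:
play_rows(
  increments=[
    [[0.0134,0.0055,0.035],[0,0,0]],
    [[0.0134,0.0055,0.035],[0,0,0]],
    [[0.0134,0.0055,0.035],[0,0,0]],
    [[0.0134,0.0055,0.035],[0,0,0]],
    [[0.0134,0.0055,0.035],[0,0,0]],
    [[0.0134,0.0055,0.035],[0,0,0]],
    [[0.0134,0.0055,0.035],[0,0,0]],
    [[0.0134,0.0055,0.035],[0,0,0]],
    [[0.0134,0.0055,0.035],[0,0,0]],
    [[0.0134,0.0055,0.035],[0,0,0]],
    [[0.0134,0.0055,0.035],[0,0,0]],
    [[0.0134,0.0055,0.035],[0,0,0]],
    [[0.0134,0.0055,0.035],[0,0,0]],
    [[0.0134,0.0055,0.035],[0,0,0]],
    [[0.0134,0.0055,0.035],[0,0,0]],
    [[0.0134,0.0055,0.035],[0,0,0]],
    [[0.0134,0.0055,0.035],[0,0,0]],
    [[0.0134,0.0055,0.035],[0,0,0]],
    [[0.0134,0.0055,0.035],[0,0,0]],
    [[0.0134,0.0055,0.035],[0,0,0]],
  ],
)

```text
t: 2.7
eef_pos: [0.5609, 0.0041, 0.121]
tool_rot: [-0.705, 0.705, -0.054, 0.054]
contact_force: [0.5, -0.1, 0.4]
gripper_width: 0.528
```

```bash
cat >> h.py <<'E'
from scipy.spatial.transform import Rotation as Ro
def st():
    o=get_obs();q=o['tool_rot'];M=Ro.from_quat(np.r_[q[1:],q[0]]).as_matrix()
    print('t',round(o['t'],2),'p',o['eef_pos'].round(4),'yaw',np.degrees(np.arctan2(M[1,0],M[0,0])).round(2),'ydir',M[:,1].round(3),'F',o['contact_force'].round(2),'w',round(o['gripper_width'],3));return o,M
S0=np.array([.7146,-.0100]);SX=np.array([.9907,-.1359]);SY=np.array([.1359,.9907])
def shelf(p): d=np.asarray(p)[:2]-S0; return np.array([d@SX,d@SY])
E
python3 - <<'E'
from h import *
o,M=st();d=np.array([.560,.0035,.043])-o['eef_pos'];print((M.T@d).round(4))
E
```

```text
t 2.7 p [0.5609 0.0041 0.121 ] yaw -8.81 ydir [-0. -0. -1.] F [ 0.53 -0.06  0.36] w 0.528
[-0.0008  0.078  -0.0007]
```

Emit:
play_rows(
  increments=[
    [[0,0.015,0],[0,0,0]],
    [[0,0.02,0],[0,0,0]],
    [[0,0.02,0],[0,0,0]],
    [[0,0.015,0],[0,0,0]],
    [[0,0.008,0],[0,0,0]],
    [[0,0,0],[0,0,0]],
  ],
)

```text
t: 3.2
eef_pos: [0.5589, 0.0024, 0.0416]
tool_rot: [-0.705, 0.705, -0.055, 0.053]
contact_force: [-0.1, -0.1, -0.5]
gripper_width: 0.521
```

Emit:
play_rows(
  increments=[
    [[0,0,0],[0,0,0]],
    [[0,0,0],[0,0,0]],
    [[0,0,0],[0,0,0]],
    [[0,0,0],[0,0,0]],
    [[0,0,0],[0,0,0]],
    [[0,0,0],[0,0,0]],
    [[0,0,0],[0,0,0]],
    [[0,0,0],[0,0,0]],
  ],
  gripper=0.0,
  grip_force=30,
)

```text
t: 3.87
eef_pos: [0.561, 0.0026, 0.0444]
tool_rot: [-0.705, 0.705, -0.054, 0.055]
contact_force: [-2.9, -1.4, 6.0]
gripper_width: 0.104
```

Run:
```python
from h import *
st();a=cam('scene');save('grip.png',cv2.resize(a['color'][140:290,180:400],(880//2*1,300)))
```

```text
t 3.87 p [0.561  0.0026 0.0444] yaw -8.81 ydir [ 0.002 -0.    -1.   ] F [-2.88 -1.37  6.01] w 0.104
```

View pics/grip.png

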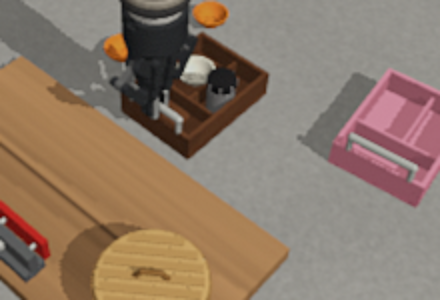

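Emit:
play_rows(
  increments=[
    [[0,-0.002,0],[0,0,0]],
    [[0,-0.004,0],[0,0,0]],
    [[0,-0.004,0],[0,0,0]],
    [[0,-0.004,0],[0,0,0]],
    [[0,-0.004,0],[0,0,0]],
    [[0,-0.004,0],[0,0,0]],
    [[0,-0.004,0],[0,0,0]],
    [[0,-0.003,0],[0,0,0]],
    [[0,0,0],[0,0,0]],
    [[0,0,0],[0,0,0]],
  ],
)

```text
t: 4.75
eef_pos: [0.561, 0.0025, 0.0728]
tool_rot: [0.705, -0.705, 0.054, -0.055]
contact_force: [0.7, -0.7, -1.4]
gripper_width: 0.102
```

Run:
```python
from h import *
st();a=cam('scene');save('lift.png',cv2.resize(a['color'][140:290,180:400],(660,450)))
```

```text
t 4.75 p [0.561  0.0025 0.0728] yaw -8.81 ydir [ 0.002  0.    -1.   ] F [ 0.7  -0.69 -1.39] w 0.102
```

View pics/lift.png

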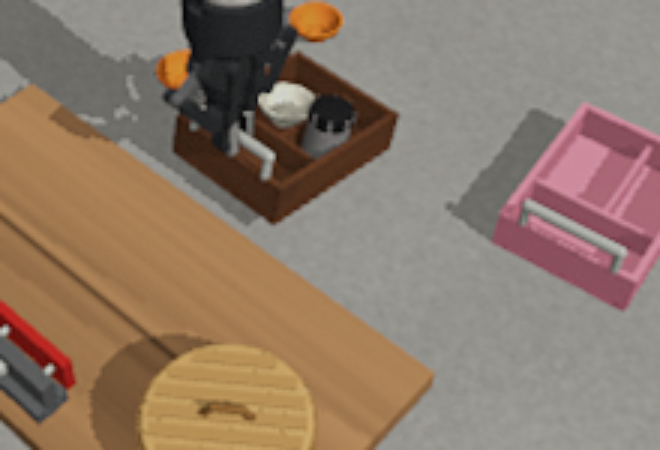

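The front edge is raised with the bar gripped, and the dish and shaker are in place. Next I move forward.

Emit:
play_rows(
  increments=[
    [[0.003,0,0.0004],[0,-0.1,0]],
    [[0.006,0,0.0006],[0,-0.1,0]],
    [[0.006,0,0.0006],[0,-0.1,0]],
    [[0.006,0,0.0006],[0,-0.1,0]],
    [[0.006,0,0.0006],[0,-0.1,0]],
    [[0.006,0,0.0006],[0,-0.1,0]],
    [[0.006,0,0.0006],[0,-0.1,0]],
    [[0.006,0,0.0006],[0,-0.1,0]],
    [[0.006,0,0.0006],[0,-0.1,0]],
    [[0.005,0,0.0006],[0,-0.1,0]],
    [[0.001,0,0],[0,0,0]],
    [[0,0.001,0],[0,0,0]],
    [[0,0.001,0],[0,0,0]],
    [[0,0,0],[0,0,0]],
  ],
)

```text
t: 5.97
eef_pos: [0.618, 0.0001, 0.0706]
tool_rot: [0.706, -0.705, 0.048, -0.049]
contact_force: [2.3, -0.5, -2.5]
gripper_width: 0.101
```

Run:
```python
from h import *
o,M=st();print('tcp shelf',shelf(o['eef_pos']))
c=cam('top');P=cloud(c);z=P[...,2];q=P.reshape(-1,3)
im=c['color'];save('fw.png',cv2.resize(im[90:290,200:340],(560,800))[:600])
# wall heights along caddy sides
for s in (-.055,.055):
  for x in np.arange(-.26,-.06,.02):
    d=q[:,:2]-S0;m=(abs(d@SX-x)<.006)&(abs(d@SY-s)<.012)&(q[:,2]<.12)
    if m.any(): print(s,x.round(2),np.percentile(q[m,2],95).round(4),end=' | ')
```

```text
t 5.97 p [6.18e-01 1.00e-04 7.06e-02] yaw -7.8 ydir [ 0.001  0.    -1.   ] F [ 2.34 -0.48 -2.47] w 0.101
tcp shelf [-0.09706684 -0.0031621 ]
-0.055 -0.26 0.0024 | -0.055 -0.24 0.0433 | -0.055 -0.22 0.0463 | -0.055 -0.2 0.0488 | -0.055 -0.18 0.0526 | -0.055 -0.16 0.0555 | -0.055 -0.14 0.0586 | -0.055 -0.12 0.0621 | -0.055 -0.1 0.0639 | 0.055 -0.26 0.0022 | 0.055 -0.24 0.0432 | 0.055 -0.22 0.0458 | 0.055 -0.2 0.0556 | 0.055 -0.18 0.073 | 0.055 -0.16 0.056 | 0.055 -0.14 0.0599 | 0.055 -0.12 0.0624 | 0.055 -0.1 0.0663 | 0.055 -0.08 0.0224 |
```

View pics/fw.png

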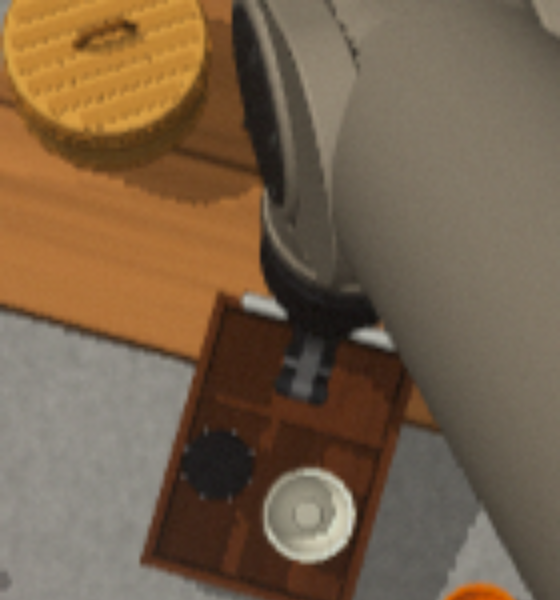

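Emit:
play_rows(
  increments=[
    [[0,0.001,0],[0,0,0]],
    [[0,0,0],[0,0,0]],
    [[0,0,0],[0,0,0]],
  ],
)

```text
t: 6.27
eef_pos: [0.618, 0.0001, 0.0698]
tool_rot: [0.705, -0.705, 0.048, -0.048]
contact_force: [1.0, -0.6, 1.2]
gripper_width: 0.106
```

Emit:
play_rows(
  increments=[
    [[0,0,0],[0,0,0]],
    [[0,0,0],[0,0,0]],
    [[0,0,0],[0,0,0]],
    [[0,0,0],[0,0,0]],
    [[0,0,0],[0,0,0]],
    [[0,0,0],[0,0,0]],
  ],
  gripper=0.04,
)

```text
t: 6.77
eef_pos: [0.6174, 0.0001, 0.0692]
tool_rot: [0.705, -0.705, 0.048, -0.048]
contact_force: [0.0, -0.6, -0.7]
gripper_width: 0.469
```

Emit:
play_rows(
  increments=[
    [[0,-0.01,0],[0,0,0]],
    [[0,-0.03,0],[0,0,0]],
    [[0,-0.03,0],[0,0,0]],
    [[0,-0.02,0],[0,0,0]],
    [[0,0,0],[0,0,0]],
    [[0,0,0],[0,0,0]],
    [[0,0,0],[0,0,0]],
  ],
)

```text
t: 7.35
eef_pos: [0.6171, -0.0001, 0.1592]
tool_rot: [-0.705, 0.706, -0.048, 0.048]
contact_force: [-0.5, -0.3, -0.5]
gripper_width: 0.466
```

Run:
```python
from h import *
o,M=st();print('tcp shelf',shelf(o['eef_pos']))
a=cam('scene');c=cam('top')
save('rel.png',np.hstack([cv2.resize(a['color'][150:270,190:340],(450,360)),cv2.resize(c['color'][170:290,210:330],(360,360))]))
q=cloud(c).reshape(-1,3);d=q[:,:2]-S0
for s in (-.055,.055):
  for x in np.arange(-.26,-.06,.02):
    m=(abs(d@SX-x)<.006)&(abs(d@SY-s)<.012)&(q[:,2]<.12)
    if m.any(): print(s,x.round(2),np.percentile(q[m,2],95).round(4),end=' | ')
m=(q[:,2]>.03)&(q[:,2]<.075)&(abs(d@SX+.16)<.12)&(abs(d@SY)<.09)
p=np.c_[d@SX,d@SY][m].astype(np.float32);print(cv2.boxPoints(cv2.minAreaRect(p)),cv2.minAreaRect(p))
```

```text
t 7.35 p [ 6.171e-01 -1.000e-04  1.592e-01] yaw -7.8 ydir [-0. -0. -1.] F [-0.49 -0.31 -0.54] w 0.466
tcp shelf [-0.09792136 -0.00346201]
-0.055 -0.26 0.0034 | -0.055 -0.24 0.0422 | -0.055 -0.22 0.0449 | -0.055 -0.2 0.0485 | -0.055 -0.18 0.0518 | -0.055 -0.16 0.055 | -0.055 -0.14 0.0586 | -0.055 -0.12 0.0624 | -0.055 -0.1 0.088 | -0.055 -0.08 0.0219 | 0.055 -0.26 0.0027 | 0.055 -0.24 0.0427 | 0.055 -0.22 0.0453 | 0.055 -0.2 0.0568 | 0.055 -0.18 0.0729 | 0.055 -0.16 0.0571 | 0.055 -0.14 0.0587 | 0.055 -0.12 0.0616 | 0.055 -0.1 0.066 | 0.055 -0.08 0.0221 | [[-0.24863914 -0.06250542]
 [-0.09080625 -0.06271411]
 [-0.09064758  0.05729332]
 [-0.24848047  0.05750201]] ((-0.1696433573961258, -0.0026060491800308228), (0.12000752985477448, 0.1578330397605896), 89.92424011230469)
```

View pics/rel.png

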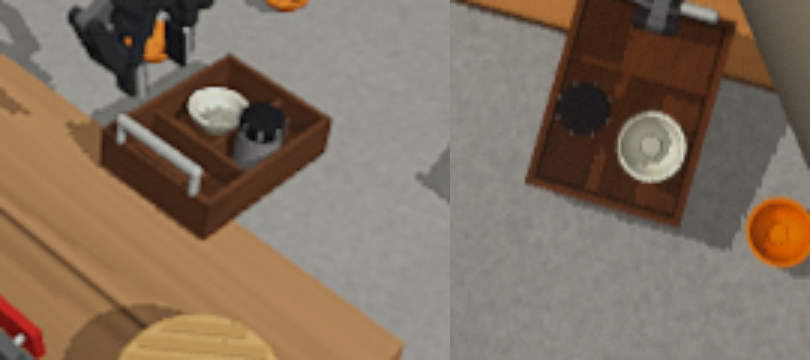

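Run:
```python
from h import *
c=cam('top');P=cloud(c);hsv=cv2.cvtColor(c['color'],cv2.COLOR_RGB2HSV)
m=((hsv[...,0]>5)&(hsv[...,0]<18)&(hsv[...,1]>200)&(hsv[...,2]>150)).astype(np.uint8)
n,l,s,_=cv2.connectedComponentsWithStats(m)
for k in range(1,n):
  if s[k,4]>80: p=P[l==k];print(s[k],p.mean(0).round(3),'shelf',shelf(p.mean(0)).round(3),p[:,2].max().round(3))
```

```text
[309 236  23  23 356] [ 0.471 -0.119  0.019] shelf [-0.227 -0.141] 0.838
[273 291  24  24 387] [ 0.339 -0.056  0.016] shelf [-0.366 -0.096] 0.838
```

Emit:
play_rows(
  increments=[
    [[-0.0177,0,0.0],[0,0,0]],
    [[-0.0177,0,0],[0,0,0]],
    [[-0.0177,0,0],[0,0,0]],
    [[-0.0177,0,0],[0,0,0]],
    [[-0.0177,0,0],[0,0,0]],
    [[-0.0177,0,0],[0,0,0]],
    [[-0.0177,0,0],[0,0,0]],
    [[-0.0177,0,0],[0,0,0]],
    [[-0.0177,0,0],[0,0,0]],
    [[-0.0177,0,0.001],[0,0,0]],
  ],
)

```text
t: 8.33
eef_pos: [0.4408, 0.025, 0.1586]
tool_rot: [-0.705, 0.706, -0.049, 0.048]
contact_force: [-0.5, 0.7, -0.3]
gripper_width: 0.471
```

Emit:
play_rows(
  increments=[
    [[0,0,0],[0,6.92,0]],
    [[0,0,0],[0,6.92,0]],
    [[0,0,0],[0,6.92,0]],
    [[0,0,0],[0,6.92,0]],
    [[0,0,0],[0,6.92,0]],
    [[0,0,0],[0,6.92,0]],
    [[0,0,0],[0,6.92,0]],
    [[0,0,0],[0,6.92,0]],
    [[0,0,0],[0,6.92,0]],
    [[0,0,0],[0,6.92,0]],
    [[0,0,0],[0,6.92,0]],
    [[0,0,0],[0,6.92,0]],
    [[0,0,0],[0,6.96,0]],
    [[0,0,0],[0,0,0]],
    [[0,0,0],[0,0,0]],
  ],
  gripper=0.05,
)

```text
t: 9.58
eef_pos: [0.4419, 0.0251, 0.1588]
tool_rot: [0.466, -0.466, 0.532, -0.532]
contact_force: [0.6, 0.6, -0.1]
gripper_width: 0.588
```

Run:
```python
from h import *
o,M=st();print('tcp shelf',shelf(o['eef_pos']),M[:,2],o['q'])
```

```text
t 9.58 p [0.4419 0.0251 0.1588] yaw -97.57 ydir [-0.001 -0.    -1.   ] F [ 0.63  0.56 -0.14] w 0.588
tcp shelf [-0.27492735 -0.00224537] [ 0.99127747 -0.13178712 -0.00106251] [ 0.0849737   0.21009561 -0.31565888  2.14325307  0.09011126  0.80147461
 -1.98999481]
```

Emit:
play_rows(
  increments=[
    [[0,0.02,0],[0,0,0]],
    [[0,0.035,0],[0,0,0]],
    [[0,0.035,0],[0,0,0]],
    [[0,0.028,0],[0,0,0]],
    [[0,0.015,0],[0,0,0]],
    [[0,0.005,0],[0,0,0]],
    [[0,0,0],[0,0,0]],
    [[0,0,0],[0,0,0]],
  ],
)

```text
t: 10.25
eef_pos: [0.4427, 0.0252, 0.0217]
tool_rot: [-0.465, 0.465, -0.532, 0.533]
contact_force: [0.0, 0.0, 0.9]
gripper_width: 0.585
```

Emit:
play_rows(
  increments=[
    [[0,0,0.002],[0,0,0]],
    [[0,0,0.002],[0,0,0]],
    [[0,0,0.002],[0,0,0]],
    [[0,0,0.002],[0,0,0]],
    [[0,0,0.002],[0,0,0]],
  ],
)

```text
t: 10.67
eef_pos: [0.4528, 0.0236, 0.0218]
tool_rot: [-0.465, 0.465, -0.533, 0.533]
contact_force: [0.7, 0.4, -0.2]
gripper_width: 0.585
```

Emit:
play_rows(
  increments=[
    [[0,0,0.002],[0,0,0]],
    [[0,0,0.002],[0,0,0]],
    [[0,0,0.002],[0,0,0]],
  ],
)

```text
t: 10.92
eef_pos: [0.4574, 0.0229, 0.0212]
tool_rot: [0.464, -0.465, 0.533, -0.532]
contact_force: [-5.5, 1.5, 3.6]
gripper_width: 0.586
```

Emit:
play_rows(
  increments=[
    [[0,0,0.002],[0,0,0]],
    [[0,0,0.002],[0,0,0]],
    [[0,0,0.002],[0,0,0]],
  ],
)

```text
t: 11.17
eef_pos: [0.4621, 0.022, 0.0208]
tool_rot: [0.464, -0.466, 0.533, -0.532]
contact_force: [-5.4, 1.2, 3.3]
gripper_width: 0.585
```

Emit:
play_rows(
  increments=[
    [[0,0,0.002],[0,0,0]],
    [[0,0,0.002],[0,0,0]],
    [[0,0,0.002],[0,0,0]],
    [[0,0,0.002],[0,0,0]],
    [[0,0,0.002],[0,0,0]],
  ],
)

```text
t: 11.58
eef_pos: [0.472, 0.0206, 0.0208]
tool_rot: [0.464, -0.466, 0.534, -0.532]
contact_force: [-5.9, 0.5, 3.3]
gripper_width: 0.588
```

Emit:
play_rows(
  increments=[
    [[0,0,0.002],[0,0,0]],
    [[0,0,0.002],[0,0,0]],
    [[0,0,0.002],[0,0,0]],
    [[0,0,0.002],[0,0,0]],
  ],
)

```text
t: 11.92
eef_pos: [0.4798, 0.0195, 0.0207]
tool_rot: [0.464, -0.466, 0.534, -0.532]
contact_force: [-4.6, -0.1, 1.3]
gripper_width: 0.586
```

Emit:
play_rows(
  increments=[
    [[0,0,0.002],[0,0,0]],
    [[0,0,0.002],[0,0,0]],
    [[0,0,0.002],[0,0,0]],
  ],
)

```text
t: 12.17
eef_pos: [0.4863, 0.0187, 0.0207]
tool_rot: [0.464, -0.466, 0.533, -0.532]
contact_force: [-4.6, 1.1, -0.2]
gripper_width: 0.581
```

Emit:
play_rows(
  increments=[
    [[0,0,0.002],[0,0,0]],
    [[0,0,0.002],[0,0,0]],
    [[0,0,0.001],[0,0,0]],
  ],
)

```text
t: 12.42
eef_pos: [0.4928, 0.018, 0.0211]
tool_rot: [0.465, -0.465, 0.533, -0.533]
contact_force: [-4.6, -0.1, 0.1]
gripper_width: 0.589
```

```bash
cat >> h.py <<'E'
def look(name=None):
    o,M=st();print('tcp shelf',shelf(o['eef_pos']).round(4))
    a=cam('scene');c=cam('top')
    if name: save(name,np.hstack([cv2.resize(a['color'][150:270,170:320],(450,360)),cv2.resize(c['color'][130:270,200:340],(360,360))]))
    hs=cv2.cvtColor(a['color'],cv2.COLOR_RGB2HSV)
    q=np.vstack([cloud(a)[150:270,160:330].reshape(-1,3),cloud(c)[100:280,200:340].reshape(-1,3)]);d=q[:,:2]-S0;X=d@SX;Y=d@SY
    for s in (-.057,.055):
      for x in np.arange(-.25,.07,.02):
        m=(abs(X-x)<.006)&(abs(Y-s)<.01)&(q[:,2]<.1)
        if m.any(): print(s,x.round(2),np.percentile(q[m,2],85).round(4),end=' | ')
      print()
E
python3 -c "from h import *; look('j1.png')"
```

```text
t 12.42 p [0.4928 0.018  0.0211] yaw -97.8 ydir [-0.001 -0.    -1.   ] F [-4.61 -0.1   0.13] w 0.589
tcp shelf [-0.2236 -0.0024]
-0.057 -0.23 0.0914 | -0.057 -0.21 0.093 | -0.057 -0.19 0.0446 | -0.057 -0.17 0.0485 | -0.057 -0.15 0.0506 | -0.057 -0.13 0.0583 | -0.057 -0.11 0.0629 | -0.057 -0.09 0.069 | -0.057 -0.07 0.0723 | -0.057 -0.05 0.0644 | -0.057 -0.03 0.0218 | -0.057 -0.01 0.022 | -0.057 0.01 0.0214 | -0.057 0.03 0.0217 | -0.057 0.05 0.0213 | 
0.055 -0.25 0.0017 | 0.055 -0.23 0.0852 | 0.055 -0.21 0.0915 | 0.055 -0.19 0.042 | 0.055 -0.17 0.0451 | 0.055 -0.15 0.0547 | 0.055 -0.13 0.0573 | 0.055 -0.11 0.0629 | 0.055 -0.09 0.0671 | 0.055 -0.07 0.0724 | 0.055 -0.05 0.0633 | 0.055 -0.03 0.0211 | 0.055 -0.01 0.0216 | 0.055 0.01 0.0219 | 0.055 0.03 0.0215 | 0.055 0.05 0.0219 |
```

View pics/j1.png

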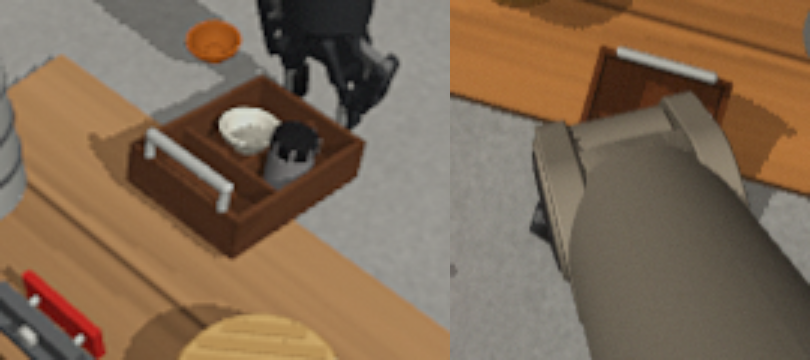

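Emit:
play_rows(
  increments=[
    [[0,0,0.0015],[0,0,0]],
    [[0,0,0.0015],[0,0,0]],
    [[0,0,0.0015],[0,0,0]],
  ],
)

```text
t: 12.77
eef_pos: [0.4972, 0.0175, 0.0213]
tool_rot: [0.465, -0.465, 0.533, -0.533]
contact_force: [-5.4, 0.6, 0.7]
gripper_width: 0.587
```

Emit:
play_rows(
  increments=[
    [[0,0,0.0015],[0,0,0]],
    [[0,0,0.0015],[0,0,0]],
  ],
)

```text
t: 12.93
eef_pos: [0.5002, 0.0171, 0.0213]
tool_rot: [0.465, -0.465, 0.533, -0.533]
contact_force: [-5.7, 0.8, 1.6]
gripper_width: 0.588
```

Emit:
play_rows(
  increments=[
    [[0,0,0.0015],[0,0,0]],
    [[0,0,0.0015],[0,0,0]],
  ],
)

```text
t: 13.1
eef_pos: [0.5031, 0.0168, 0.0213]
tool_rot: [0.465, -0.465, 0.533, -0.533]
contact_force: [-6.0, 0.2, 0.7]
gripper_width: 0.584
```

Emit:
play_rows(
  increments=[
    [[0,0,0.0015],[0,0,0]],
    [[0,0,0.0015],[0,0,0]],
  ],
)

```text
t: 13.27
eef_pos: [0.5059, 0.0163, 0.0213]
tool_rot: [0.465, -0.465, 0.533, -0.533]
contact_force: [-5.9, 0.5, 2.3]
gripper_width: 0.581
```

Emit:
play_rows(
  increments=[
    [[0,0,0.0015],[0,0,0]],
    [[0,0,0.0015],[0,0,0]],
  ],
)

```text
t: 13.43
eef_pos: [0.5086, 0.0159, 0.0212]
tool_rot: [0.464, -0.465, 0.533, -0.533]
contact_force: [-6.6, 1.5, 1.8]
gripper_width: 0.586
```

Emit:
play_rows(
  increments=[
    [[0,0,0.0015],[0,0,0]],
    [[0,0,0.0015],[0,0,0]],
  ],
)

```text
t: 13.6
eef_pos: [0.5114, 0.0156, 0.0212]
tool_rot: [0.464, -0.465, 0.533, -0.532]
contact_force: [-6.5, 0.5, 2.3]
gripper_width: 0.584
```

Emit:
play_rows(
  increments=[
    [[0,0,0.0015],[0,0,0]],
    [[0,0,0.0015],[0,0,0]],
  ],
)

```text
t: 13.77
eef_pos: [0.5142, 0.0152, 0.0212]
tool_rot: [0.464, -0.466, 0.533, -0.532]
contact_force: [-6.3, 0.8, 3.4]
gripper_width: 0.588
```

Emit:
play_rows(
  increments=[
    [[0,0,0.0015],[0,0,0]],
    [[0,0,0.0015],[0,0,0]],
  ],
)

```text
t: 13.93
eef_pos: [0.5169, 0.0147, 0.0211]
tool_rot: [0.464, -0.466, 0.533, -0.532]
contact_force: [-8.8, 1.8, 3.6]
gripper_width: 0.583
```

Emit:
play_rows(
  increments=[
    [[0,0,0.0015],[0,0,0]],
    [[0,0,0.0015],[0,0,0]],
  ],
)

```text
t: 14.1
eef_pos: [0.5194, 0.0144, 0.021]
tool_rot: [0.464, -0.466, 0.533, -0.532]
contact_force: [-9.3, 1.5, 3.5]
gripper_width: 0.586
```

Force is climbing, so I draw back 7 mm and let it tip.

Emit:
play_rows(
  increments=[
    [[0,0,-0.004],[0,0,0]],
    [[0,0,-0.004],[0,0,0]],
    [[0,0,0],[0,0,0]],
    [[0,0,0],[0,0,0]],
    [[0,0,0],[0,0,0]],
    [[0,0,0],[0,0,0]],
  ],
)

```text
t: 14.6
eef_pos: [0.5139, 0.0153, 0.0215]
tool_rot: [-0.465, 0.464, -0.533, 0.533]
contact_force: [0.0, 0.0, 0.6]
gripper_width: 0.581
```

```bash
python3 -c "from h import *; look('j2.png')"
```

```text
t 14.6 p [0.5139 0.0153 0.0215] yaw -97.8 ydir [ 0.001  0.    -1.   ] F [0.01 0.   0.58] w 0.581
tcp shelf [-0.2023 -0.0022]
-0.057 -0.25 0.0014 | -0.057 -0.21 0.0906 | -0.057 -0.19 0.0967 | -0.057 -0.17 0.0589 | -0.057 -0.15 0.0605 | -0.057 -0.13 0.0578 | -0.057 -0.11 0.0592 | -0.057 -0.09 0.059 | -0.057 -0.07 0.0586 | -0.057 -0.05 0.0608 | -0.057 -0.03 0.0609 | -0.057 -0.01 0.0523 | -0.057 0.01 0.0214 | -0.057 0.03 0.0215 | -0.057 0.05 0.0217 | 
0.055 -0.25 0.0018 | 0.055 -0.23 0.0018 | 0.055 -0.21 0.0839 | 0.055 -0.19 0.093 | 0.055 -0.17 0.058 | 0.055 -0.15 0.0584 | 0.055 -0.13 0.0588 | 0.055 -0.11 0.063 | 0.055 -0.09 0.0599 | 0.055 -0.07 0.0601 | 0.055 -0.05 0.0596 | 0.055 -0.03 0.0606 | 0.055 -0.01 0.0504 | 0.055 0.01 0.0216 | 0.055 0.03 0.0218 | 0.055 0.05 0.0216 |
```

View pics/j2.png

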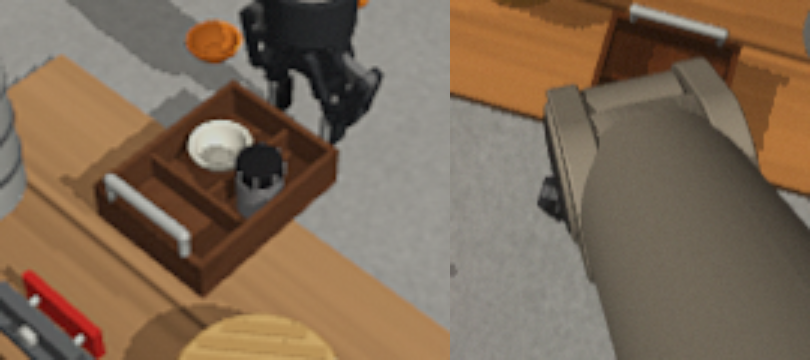

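Emit:
play_rows(
  increments=[
    [[0,-0.004,0],[0,0,0]],
    [[0,0,0.003],[0,0,0]],
    [[0,0,0.003],[0,0,0]],
    [[0,0,0.003],[0,0,0]],
    [[0,0,0.003],[0,0,0]],
    [[0,0,0.003],[0,0,0]],
    [[0,0,0.003],[0,0,0]],
    [[0,0,0.003],[0,0,0]],
  ],
)

```text
t: 15.37
eef_pos: [0.533, 0.0125, 0.025]
tool_rot: [0.464, -0.466, 0.533, -0.532]
contact_force: [-4.3, 0.4, 1.6]
gripper_width: 0.588
```

Emit:
play_rows(
  increments=[
    [[0,0,0.003],[0,0,0]],
    [[0,0,0.003],[0,0,0]],
    [[0,0,0.003],[0,0,0]],
    [[0,0,0.003],[0,0,0]],
    [[0,0,0.003],[0,0,0]],
    [[0,0,0.003],[0,0,0]],
  ],
)

```text
t: 15.87
eef_pos: [0.552, 0.01, 0.0252]
tool_rot: [0.465, -0.465, 0.533, -0.533]
contact_force: [-2.2, 0.3, -1.3]
gripper_width: 0.587
```

Emit:
play_rows(
  increments=[
    [[0,0,0.003],[0,0,0]],
    [[0,0,0.003],[0,0,0]],
    [[0,0,0.003],[0,0,0]],
    [[0,0,0.003],[0,0,0]],
    [[0,0,0.003],[0,0,0]],
  ],
)

```text
t: 16.28
eef_pos: [0.5669, 0.008, 0.0253]
tool_rot: [0.465, -0.465, 0.533, -0.533]
contact_force: [-2.7, -0.3, -1.7]
gripper_width: 0.587
```

```bash
python3 -c "from h import *; look()"
```

```text
t 16.28 p [0.5669 0.008  0.0253] yaw -97.8 ydir [-0. -0. -1.] F [-2.75 -0.3  -1.72] w 0.587
tcp shelf [-0.1488 -0.0023]
-0.057 -0.25 0.0016 | -0.057 -0.23 0.0008 | -0.057 -0.21 0.0009 | -0.057 -0.19 0.0014 | -0.057 -0.15 0.0897 | -0.057 -0.13 0.0627 | -0.057 -0.11 0.0605 | -0.057 -0.09 0.0592 | -0.057 -0.07 0.0579 | -0.057 -0.05 0.0595 | -0.057 -0.03 0.058 | -0.057 -0.01 0.0586 | -0.057 0.01 0.0595 | -0.057 0.03 0.0208 | -0.057 0.05 0.0213 | 
0.055 -0.25 0.0021 | 0.055 -0.23 0.0016 | 0.055 -0.21 0.0018 | 0.055 -0.19 0.0014 | 0.055 -0.17 0.0019 | 0.055 -0.15 0.0835 | 0.055 -0.13 0.0815 | 0.055 -0.11 0.0599 | 0.055 -0.09 0.0587 | 0.055 -0.07 0.0652 | 0.055 -0.05 0.0595 | 0.055 -0.03 0.0592 | 0.055 -0.01 0.0583 | 0.055 0.01 0.0606 | 0.055 0.03 0.0218 | 0.055 0.05 0.0219 |
```

Emit:
play_rows(
  increments=[
    [[0,0,0.003],[0,0,0]],
    [[0,0,0.003],[0,0,0]],
    [[0,0,0.003],[0,0,0]],
    [[0,0,0.003],[0,0,0]],
    [[0,0,0.003],[0,0,0]],
    [[0,0,0.003],[0,0,0]],
    [[0,0,0.003],[0,0,0]],
    [[0,0,0.002],[0,0,0]],
  ],
)

```text
t: 17.05
eef_pos: [0.5899, 0.0049, 0.0253]
tool_rot: [-0.465, 0.465, -0.533, 0.533]
contact_force: [-4.8, -0.1, 2.5]
gripper_width: 0.587
```

Emit:
play_rows(
  increments=[
    [[0,0,0.001],[0,0,0]],
    [[0,0,0.001],[0,0,0]],
    [[0,0,0.001],[0,0,0]],
  ],
)

```text
t: 17.3
eef_pos: [0.5923, 0.0045, 0.0252]
tool_rot: [0.465, -0.465, 0.533, -0.533]
contact_force: [-3.7, 0.5, 2.1]
gripper_width: 0.585
```

Emit:
play_rows(
  increments=[
    [[0,0,0.001],[0,0,0]],
    [[0,0,0.001],[0,0,0]],
  ],
)

```text
t: 17.47
eef_pos: [0.5944, 0.0042, 0.0252]
tool_rot: [0.465, -0.465, 0.533, -0.533]
contact_force: [-3.2, 0.3, 1.8]
gripper_width: 0.589
```

Emit:
play_rows(
  increments=[
    [[0,0,0.001],[0,0,0]],
    [[0,0,0.001],[0,0,0]],
  ],
)

```text
t: 17.63
eef_pos: [0.5964, 0.0039, 0.0252]
tool_rot: [-0.465, 0.465, -0.533, 0.533]
contact_force: [-3.9, -0.4, 0.5]
gripper_width: 0.59
```

Emit:
play_rows(
  increments=[
    [[0,0,0.001],[0,0,0]],
    [[0,0,0.001],[0,0,0]],
  ],
)

```text
t: 17.8
eef_pos: [0.5984, 0.0036, 0.0253]
tool_rot: [-0.465, 0.465, -0.533, 0.533]
contact_force: [-3.6, 0.6, 0.2]
gripper_width: 0.586
```

Emit:
play_rows(
  increments=[
    [[0,0,0.001],[0,0,0]],
    [[0,0,0],[0,0,0]],
  ],
)

```text
t: 17.97
eef_pos: [0.5997, 0.0035, 0.0253]
tool_rot: [-0.465, 0.465, -0.533, 0.533]
contact_force: [-1.8, 0.7, -0.1]
gripper_width: 0.587
```

Emit:
play_rows(
  increments=[
    [[0,0,0.001],[0,0,0]],
    [[0,0,0],[0,0,0]],
  ],
)

```text
t: 18.13
eef_pos: [0.6005, 0.0034, 0.0253]
tool_rot: [-0.465, 0.465, -0.533, 0.533]
contact_force: [-2.2, 0.1, -0.4]
gripper_width: 0.587
```

Emit:
play_rows(
  increments=[
    [[0,0,0.001],[0,0,0]],
    [[0,0,0.001],[0,0,0]],
  ],
)

```text
t: 18.3
eef_pos: [0.6023, 0.0031, 0.0253]
tool_rot: [0.465, -0.465, 0.533, -0.533]
contact_force: [-3.2, 0.8, -0.2]
gripper_width: 0.582
```

Emit:
play_rows(
  increments=[
    [[0,0,0.001],[0,0,0]],
    [[0,0,0],[0,0,0]],
  ],
)

```text
t: 18.47
eef_pos: [0.6036, 0.003, 0.0253]
tool_rot: [-0.465, 0.465, -0.533, 0.533]
contact_force: [-1.5, 0.3, -1.0]
gripper_width: 0.587
```

Emit:
play_rows(
  increments=[
    [[0,0,0.001],[0,0,0]],
    [[0,0,0],[0,0,0]],
  ],
)

```text
t: 18.63
eef_pos: [0.6045, 0.0029, 0.0253]
tool_rot: [-0.465, 0.465, -0.533, 0.533]
contact_force: [-1.3, 0.7, -0.4]
gripper_width: 0.586
```

Emit:
play_rows(
  increments=[
    [[0,0,0.001],[0,0,0]],
    [[0,0,0.001],[0,0,0]],
  ],
)

```text
t: 18.8
eef_pos: [0.6062, 0.0026, 0.0253]
tool_rot: [0.465, -0.465, 0.533, -0.533]
contact_force: [-3.3, 1.0, 0.4]
gripper_width: 0.584
```

Emit:
play_rows(
  increments=[
    [[0,0,0.001],[0,0,0]],
    [[0,0,0.0],[0,0,0]],
  ],
)

```text
t: 18.97
eef_pos: [0.6076, 0.0024, 0.0253]
tool_rot: [-0.465, 0.465, -0.533, 0.533]
contact_force: [-2.3, 0.6, -0.3]
gripper_width: 0.587
```

Emit:
play_rows(
  increments=[
    [[0,0,0.001],[0,0,0]],
    [[0,0,0],[0,0,0]],
  ],
)

```text
t: 19.13
eef_pos: [0.6085, 0.0023, 0.0253]
tool_rot: [-0.465, 0.465, -0.533, 0.533]
contact_force: [-1.3, 0.1, 0.1]
gripper_width: 0.587
```

Emit:
play_rows(
  increments=[
    [[0,0,0.001],[0,0,0]],
    [[0,0,0.001],[0,0,0]],
  ],
)

```text
t: 19.3
eef_pos: [0.6102, 0.0021, 0.0253]
tool_rot: [0.465, -0.465, 0.533, -0.533]
contact_force: [-2.6, 0.3, 0.7]
gripper_width: 0.586
```

Emit:
play_rows(
  increments=[
    [[0,0,0.001],[0,0,0]],
    [[0,0,0.0],[0,0,0]],
  ],
)

```text
t: 19.47
eef_pos: [0.6116, 0.0019, 0.0253]
tool_rot: [-0.465, 0.465, -0.533, 0.533]
contact_force: [-1.3, 0.2, -0.2]
gripper_width: 0.59
```

Run:
```python
from h import *
o,M=st();print(shelf(o['eef_pos']))
a=cam('scene');save('near.png',cv2.resize(a['color'][170:290,140:290],(600,480)))
```

```text
t 19.47 p [0.6116 0.0019 0.0253] yaw -97.8 ydir [ 0. -0. -1.] F [-1.26  0.22 -0.18] w 0.59
[-0.1037006  -0.00222395]
```

View pics/near.png

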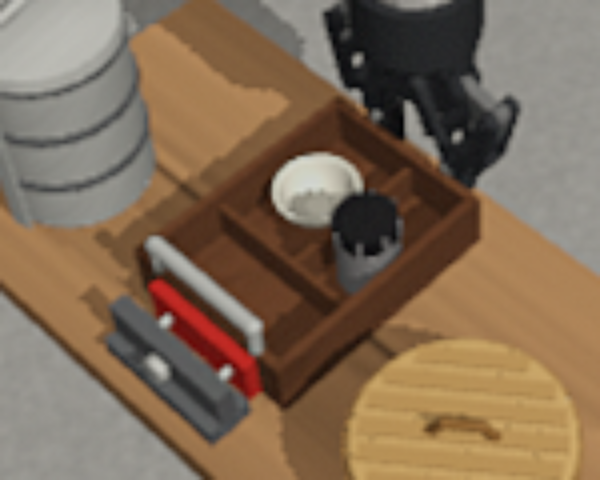

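The caddy is flat and square, and the red pad is very close. I go on in single 1 mm steps.

Emit:
play_rows(
  increments=[
    [[0,0,0.001],[0,0,0]],
    [[0,0,0],[0,0,0]],
  ],
)

```text
t: 19.68
eef_pos: [0.6123, 0.0018, 0.0253]
tool_rot: [-0.465, 0.465, -0.533, 0.533]
contact_force: [-1.9, -0.1, 0.1]
gripper_width: 0.584
```

Emit:
play_rows(
  increments=[
    [[0,0,0.001],[0,0,0]],
    [[0,0,0.0],[0,0,0]],
  ],
)

```text
t: 19.85
eef_pos: [0.6127, 0.0017, 0.0253]
tool_rot: [0.465, -0.465, 0.533, -0.533]
contact_force: [-6.0, 1.0, 2.9]
gripper_width: 0.588
```

Emit:
play_rows(
  increments=[
    [[0,0,0.001],[0,0,0]],
    [[0,0,0.0],[0,0,0]],
  ],
)

```text
t: 20.02
eef_pos: [0.6131, 0.0016, 0.0252]
tool_rot: [0.464, -0.466, 0.533, -0.532]
contact_force: [-6.8, 0.7, 4.4]
gripper_width: 0.586
```

Emit:
play_rows(
  increments=[
    [[0,0,0.001],[0,0,0]],
    [[0,0,0],[0,0,0]],
  ],
)

```text
t: 20.18
eef_pos: [0.6134, 0.0016, 0.0251]
tool_rot: [0.464, -0.466, 0.534, -0.532]
contact_force: [-9.7, -0.0, 5.2]
gripper_width: 0.589
```

Emit:
play_rows(
  increments=[
    [[0,0,0.001],[0,0,0]],
    [[0,0,0.0],[0,0,0]],
  ],
)

```text
t: 20.35
eef_pos: [0.6137, 0.0015, 0.025]
tool_rot: [0.464, -0.466, 0.534, -0.532]
contact_force: [-9.9, 1.8, 7.7]
gripper_width: 0.588
```

Emit:
play_rows(
  increments=[
    [[0,-0.0005,0.001],[0,0,0]],
    [[0,0,0],[0,0,0]],
  ],
)

```text
t: 20.52
eef_pos: [0.6141, 0.0014, 0.025]
tool_rot: [0.463, -0.467, 0.534, -0.531]
contact_force: [-10.3, 1.4, 4.2]
gripper_width: 0.588
```

Emit:
play_rows(
  increments=[
    [[0,0,0.0005],[0,0,0]],
    [[0,0,0],[0,0,0]],
    [[0,0,0],[0,0,0]],
  ],
)

```text
t: 20.77
eef_pos: [0.6141, 0.0014, 0.025]
tool_rot: [0.463, -0.467, 0.534, -0.531]
contact_force: [-11.7, 0.8, 6.1]
gripper_width: 0.588
```

Emit:
play_rows(
  increments=[
    [[0,0,0.0004],[0,0,0]],
    [[0,0,0],[0,0,0]],
    [[0,0,0],[0,0,0]],
    [[0,0,0],[0,0,0]],
    [[0,0,0],[0,0,0]],
    [[0,0,0],[0,0,0]],
    [[0,0,0],[0,0,0]],
    [[0,0,0],[0,0,0]],
    [[0,0,0],[0,0,0]],
    [[0,0,0],[0,0,0]],
    [[0,0,0],[0,0,0]],
    [[0,0,0],[0,0,0]],
  ],
)

```text
t: 21.77
eef_pos: [0.6141, 0.0014, 0.025]
tool_rot: [0.463, -0.467, 0.534, -0.531]
contact_force: [-13.1, 1.1, 7.0]
gripper_width: 0.582
```

Emit:
play_rows(
  increments=[
    [[0,0,0],[0,0,0]],
    [[0,0,0],[0,0,0]],
    [[0,0,0],[0,0,0]],
  ],
)

```text
t: 22.02
eef_pos: [0.6141, 0.0014, 0.025]
tool_rot: [0.463, -0.467, 0.534, -0.531]
contact_force: [-12.8, 1.4, 7.4]
gripper_width: 0.585
```

Emit:
play_rows(
  increments=[
    [[0,0,-0.002],[0,0,0]],
    [[0,0,-0.002],[0,0,0]],
    [[0,0,-0.005],[0,0,0]],
    [[0,0,-0.01],[0,0,0]],
    [[0,0,-0.02],[0,0,0]],
    [[0,-0.02,-0.02],[0,0,0]],
    [[0,-0.04,-0.01],[0,0,0]],
    [[0,-0.04,0],[0,0,0]],
    [[0,-0.04,0],[0,0,0]],
    [[0,0,0],[0,0,0]],
    [[0,0,0],[0,0,0]],
    [[0,0,0],[0,0,0]],
  ],
)

```text
t: 23.02
eef_pos: [0.5496, 0.0102, 0.1661]
tool_rot: [-0.465, 0.464, -0.532, 0.533]
contact_force: [1.0, -0.5, -0.3]
gripper_width: 0.585
```

Run:
```python
from h import *
look()
a=cam('scene');c=cam('top');save('end.png',np.hstack([cv2.resize(a['color'][140:300,110:330],(440,320)),cv2.resize(c['color'][70:230,180:400],(360,262)).__class__ and cv2.copyMakeBorder(cv2.resize(c['color'][70:230,180:400],(360,262)),0,58,0,0,0)]))
q=np.vstack([cloud(a)[150:270,160:330].reshape(-1,3),cloud(c)[90:250,200:340].reshape(-1,3)]);d=q[:,:2]-S0;X=d@SX;Y=d@SY
m=(abs(q[:,2]-.06)<.004)&(X>-.11)&(X<.08)&(abs(Y)<.075)
print(cv2.minAreaRect(np.c_[X,Y][m].astype(np.float32)))
P=cloud(c);hsv=cv2.cvtColor(c['color'],cv2.COLOR_RGB2HSV);z=P[...,2];red=np.zeros(z.shape,bool);red[80:130,240:340]=1
red&=(hsv[...,1]>150)&((hsv[...,0]<6)|(hsv[...,0]>174))&(hsv[...,2]>70)&(z>.02)&(z<.1)
s=np.array([shelf(p) for p in P[red]]);print('pad x range',np.percentile(s[:,0],[2,50,98]), 'before',shelf([.7763,-.0196]))
for n,(u0,u1,v0,v1) in dict(steamer=(195,255,70,130),tiffin=(335,400,90,170)).items():
  q=P[v0:v1,u0:u1].reshape(-1,3);q=q[(q[:,2]>.035)&(q[:,2]<.3)];print(n,q.min(0),q.max(0),np.median(q,0))
```

```text
t 23.02 p [0.5496 0.0102 0.1661] yaw -97.81 ydir [ 0.001 -0.    -1.   ] F [ 0.98 -0.49 -0.3 ] w 0.585
tcp shelf [-0.1662 -0.0024]
-0.057 -0.25 0.0009 | -0.057 -0.23 0.001 | -0.057 -0.21 0.0017 | -0.057 -0.19 0.0017 | -0.057 -0.17 0.002 | -0.057 -0.15 0.001 | -0.057 -0.13 0.0012 | -0.057 -0.11 0.021 | -0.057 -0.09 0.06 | -0.057 -0.07 0.0594 | -0.057 -0.05 0.0597 | -0.057 -0.03 0.0584 | -0.057 -0.01 0.0597 | -0.057 0.01 0.059 | -0.057 0.03 0.0584 | -0.057 0.05 0.0603 | 
0.055 -0.25 0.0016 | 0.055 -0.23 0.0017 | 0.055 -0.21 0.0017 | 0.055 -0.19 0.0022 | 0.055 -0.17 0.002 | 0.055 -0.15 0.0015 | 0.055 -0.13 0.0015 | 0.055 -0.11 0.0213 | 0.055 -0.09 0.0594 | 0.055 -0.07 0.0588 | 0.055 -0.05 0.0586 | 0.055 -0.03 0.0624 | 0.055 -0.01 0.0586 | 0.055 0.01 0.0587 | 0.055 0.03 0.0591 | 0.055 0.05 0.0591 | 
((-0.007365629076957703, -0.005312636494636536), (0.12428250908851624, 0.1703720986843109), 89.97048950195312)Traceback (most recent call last):
  File "<stdin>", line 9, in <module>
IndexError: too many indices for array: array is 1-dimensional, but 2 were indexed
```

View pics/end.png

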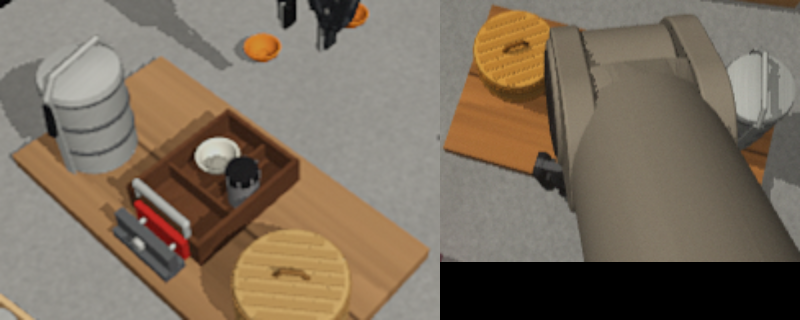

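```bash
python3 -c "
from h import *
print(hand_in());st()"
```

```text
the job is handed in; nothing more can be done
None
the job is handed in; nothing more can be done
```

The caddy is on the shelf, flat and against the red pad, with the dish and shaker still standing in it, and I have handed the job in. The hand-in reports no verdict.

- **Front edge on the shelf:** I pinched the bar and lifted the front edge. I set it about 35 mm past the shelf's edge with the back still on the counter, then let go.
- **Push over the edge:** I pushed from behind with the fingers spread. When the force rose to about 9 N I drew back, and the caddy tipped level by itself.
- **Press on the stop:** I felt for the pad in 1 mm steps. The last push at the fingers was 13 N, held for more than a second, which I estimate put 7–9 N on the pad. I worked that out from about 2 mm of pad give and from the push less friction; it was not measured directly.

**Last checks, before handing in at about 23 s:**
- The caddy's rim read 58–60 mm along both sides, which is flat on the 20 mm shelf.
- It was about 5 mm off the middle line and square to within about 0.1°.
- The final picture shows the bar end at the pad, with the steamer and tiffin carrier standing.

My script stopped with an error before it measured the gap to the pad and the steamer and tiffin positions, because the arm hid the pad in the top view. For those I have only the final picture.

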